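Set a soundboard half on the shooting board with its edge overhanging

ROBOT

A 6-joint arm with a two-finger parallel gripper is mounted at the origin on the work surface. World frame = base frame: x ahead of the robot, y to its left, z up, the work surface at z = 0. Lengths are in mm, angles in degrees, forces in N, time in s.
With the tool pointing down it reaches from about 300 to 850 mm from the base axis. Payload 4.2 kg.
Tool frame: the origin (TCP) lies at the very end of the fingers, on their centre line; the grasp point (between the pads) lies 19 mm behind it (env.grasp_offset is the distance from the TCP to the grasp point, in mm); z points along the fingers, y is the line along which they close (so a half turn about z gives the same grasp; the last joint's range is limited). The gripper opens to 91 mm and grips with 3 to 60 N. Pads are 32 mm wide; open, the fingers measure 118 mm over their backs; the gripper's body (76 mm by 178 mm) begins 60 mm behind the grasp point.
Start: joints at [72.193, 18.312, 89.639, -0, 72.044, -1.146], TCP at [164.866, 550.878, 174.676] pointing down, gripper open.
Joint ranges: [-177.97, 177.97], [-48.28, 115.42], [12.27, 149.76], [-77.06, 257.06], [2.81, 150.46], [-146.56, 146.56]. Speed limits (degrees/s): [147.25, 147.25, 180, 180, 180, 180].

INTERFACE

Orientations are given as [roll, pitch, yaw] about the fixed x, y, z axes, in that order (R = Rz(yaw) Ry(pitch) Rx(roll)).
In Python, from workcell import env gives the robot as it stands. The module is installed in compiled form; this text tells all that it offers.
- The arm moves only by the tool send_rows, never from a script. Its argument "motion" is a list of rows, each an object of numbers: "tx", "ty", "tz": the shift along the tool's x, y, z in units of 500 mm (1.0 is 500 mm); "rx", "ry", "rz": the turn, a rotation vector about the tool's x, y, z in units of 30 degrees (1.0 is 30 degrees); "gripper": the closure, from -1 (fully open) to 1 (shut). In form: [{"tx": .., "ty": .., "tz": .., "rx": .., "ry": .., "rz": .., "gripper": ..}, ...]. A call has 1 to 12 rows; each row shifts and turns the commanded pose from where the row before left it, along the tool's axes as they then stand; what a row does not reach is not made up. A row lasts 1/8 s, in which the tool goes at most 62.5 mm and 10.7 degrees, less where a joint would pass 70% of its speed; a pose out of reach is approached as far as the arm can. A call with a number of a shift or a turn outside -1 to 1 is refused whole. A call with a gripper value outside its range is refused whole. The fingers move at their own pace and stop on an object; "grip_force" is the grip in N (left out, the last holds). Time passes only in rows, so rows that do not move let the fingers close. It gives the time, the measured TCP pose, the force, the opening and the grip force at its end, in the units of the state.
- env.state(): the state, without advancing time (a new reading comes with each control period).
- env.grab_frame(name): name is "side" or "top"; returns a dict with "frame" (400x640x3 uint8, red, green, blue), "vertical_fov" (degrees; the focal length in pixels is half the picture's height over the tangent of half this angle, whatever the lens; pixels are square), "cx", "cy" (the principal point, pixels), "rvec" (rotation vector, rad) and "tvec" (3), from world to camera coordinates, as OpenCV has them. Camera axes: x right, y down, z forward; pixel columns grow to the right and rows downward; lengths in mm; the calibration is good to about 2 mm. A picture is of the moment at which its call begins. There is no depth.
- env.job_done(): hands the job in; it is judged then, once.
The state is a dict: "time_s": time; "qpos": joint angles; "qvel": joint speeds; "effort": joint torques, N m; "ee_pos": TCP position; "ee_rot": TCP orientation; "force": force on the tool from outside, world axes, zero at the start; "torque": the same for the moment, N m; "gripper_width": finger opening in mm; "gripper_force": force on a finger pad.
Only numpy, scipy, OpenCV 4.12 (cv2) and the standard library are available. Lean on these libraries where they do the work, as an engineer would, in place of code of your own. Each camera call takes 0.05 s, during which the arm holds its last target. There are 200 camera calls.

TASK

Set the thin spruce plate on the shooting board ready for its long edge to be planed: with your fingertips, push it along the dark deck until its end sits snugly against the stop and its far long edge overhangs the deck's step by about a centimetre, evenly along its length. Only push it: never pick it up, tip it or let it drop into the plane's run, and leave everything else on the bench where it is.

Things in the scene. Friction and masses are not known exactly. Their poses are not given: they have to be found in the camera images.
- plate: The work: flat pale spruce plate (half a ukulele soundboard), 85 wide (x), 240 long (y), 7 mm thick, about 75 g, loose and flat on the dark deck. Origin: centre of underside. Its +x long edge faces the plane's run and is to overhang; its +y end goes to the stop. Starts all on the deck, turned up to 0.12 rad on the board, mid-edge 20 to 40 mm short of the step, mid-end 20 to 50 mm short of the stop.
- lead_stop (a point): Corner of the plate's underside where the far (+x) long edge meets the end that goes to the stop (+y).
- lead_free (a point): Corner of the plate's underside at the other end of the same far long edge (+x, -y).
- near_stop (a point): Corner of the plate's underside where the near (-x) long edge meets the end that goes to the stop (+y).
- board: Shooting board, fixed to the bench by four low brass dogs, turned up to 0.15 rad. Origin: on the bench top below the corner where the deck's step edge meets the stop's face. x: square to the step edge, from the deck out over the run (roughly away from the robot); y: along the step edge into the stop (robot's left); z up. Dark deck: x -200 to 0, y -470 to 37 mm, top 30 mm above the bench.
- step_corner (a point): Board: point 30 mm above its origin, on the deck's top, where the step edge (board x = 0) meets the stop's face (board y = 0). Stop: lighter wooden bar across the deck, y 0 to 30, x -200 to 0 mm, 18 mm higher than the deck. Grey plane's run: x 0 to 85 mm, 18 mm lower than the deck. The overhang is the board x of the plate's far edge.
- plane: Bystander: steel block plane with brass lever cap and round wooden knob, lying on its cheek on the run at the end away from the stop, 160 mm long (y), 41 mm across (x), 46 mm high. Origin: on the run, in the plane of its sole (which faces the step, about 25 mm from it), mid length. Loose, 0.7 kg.
- cork: Bystander: cork sanding block standing on the deck at the end away from the stop, 110 x 60 x 30 mm high. Origin: centre of its underside.
- twin: Bystander: the other half, a spruce plate just like the work (85 x 240 x 7 mm), lying on the bench to the right of the board, its long side pointing roughly away from the robot. Origin: centre of its underside.
- jar: Bystander: amber glass jar with black cap, 60 mm across, 85 mm high, on the bench to the left of the board. Origin: centre of its underside.
- spool1: Bystander: spool clamp, two pale wooden discs 40 mm across on a threaded rod, 101 mm high, standing on the bench left of the board. Origin: centre of its underside.
- spool2: Bystander: a second spool clamp like the first. Origin: centre of its underside.
- brush: Bystander: brush about 200 mm long lying on the bench near the robot, to its left. Origin: on the bench under its middle.
- square: Bystander: try square, wooden stock 100 mm and steel blade 120 mm, 16 mm high, lying on the bench near the robot, to its right. Origin: under the middle of the stock.

How it is judged (in metres and radians):
At the end, for the whole second after the job is handed in: Both ends of the plate's far long edge stand 5 to 16 mm past the step edge; both corners of its end are within 3 mm of the stop's face; the plate lies flat on the deck (within 0.03 rad, 2.5 mm) and at rest (x of lead_stop in the frame of board between 0.005 and 0.016 m and x of lead_free in the frame of board between 0.005 and 0.016 m and y of lead_stop in the frame of board between -0.003 and 0.002 m and y of near_stop in the frame of board above -0.003 m and height (world z) of plate between 0.0275 and 0.0325 m and angle between plate's own z axis and vertical below 0.03 rad and linear speed of plate below 0.01 m/s and angular speed of plate below 0.05 rad/s); the robot touches nothing.
It fails at once if the plate is lifted off the deck (by more than 8 mm) (height (world z) of plate above 0.038 m).
It fails at once if the plate is tipped (more than 0.1 rad) (angle between plate's own z axis and vertical above 0.1 rad).
It fails at once if the plate drops off the deck (height (world z) of plate below 0.02 m).
It fails at once if a bystander is moved (by more than 15 mm) (distance of any of twin, plane, cork, jar, spool1, spool2, brush, square from where it was at the start of the episode above 0.015 m).
It also fails if it takes over 48 s, if anything falls off the work surface, if the arm or the gripper's body presses on something with over 40 N, if the wrist force passes 120 N, or if a joint passes its speed limit or range.

## Working session

There is one attempt and no reset: what is moved stays moved. The work goes in short steps, Python scripts to look and compute and a tool call to move; the robot and the scene stay as the last step left them, time stands still between calls to the robot, and variables do not carry over. Pictures are saved under pics/ and viewed, at most 10 in all, crops included, and the job is handed in when it is done.

Besides the shell and the picture viewer there is one more tool, called after "Emit:" by a JSON object that holds its "api" and its "payload", one argument or row to a line. send_rows: Moves the arm, as the interface text tells. Shifts and turns lie within -1 to 1; 1 stands for 500 mm of shift or 30 degrees of turn. Its arguments: {"type":"object","properties":{"motion":{"type":"array"},"grip_force":{"type":"number"}},"required":["motion"]}

```bash
mkdir -p pics; cat > h.py <<'E'
import numpy as np, cv2
from workcell import env
def grab(n,save=None):
    f=env.grab_frame(n)
    if save: cv2.imwrite(f'pics/{save}.png',f['frame'][:,:,::-1])
    return f
def cam(f):
    h=f['frame'].shape[0]; F=h/2/np.tan(np.radians(f['vertical_fov'])/2)
    K=np.array([[F,0,f['cx']],[0,F,f['cy']],[0,0,1.]])
    R=cv2.Rodrigues(np.array(f['rvec'],float))[0]; t=np.array(f['tvec'],float).ravel()
    return K,R,t
def onplane(f,px,z):
    K,R,t=cam(f); px=np.atleast_2d(np.array(px,float))
    d=(R.T@np.linalg.inv(K)@np.c_[px,np.ones(len(px))].T).T; c=-R.T@t
    return c+d*((z-c[2])/d[:,2])[:,None]
def proj(f,P):
    K,R,t=cam(f); return cv2.projectPoints(np.atleast_2d(np.array(P,float)),np.array(f['rvec'],float),t,K,None)[0].reshape(-1,2)
E
python3 - <<'E'
from h import *
for n in('top','side'):
    f=grab(n,n+'0'); K,R,t=cam(f); print(n,-R.T@t,K[0,0],R[2])
print(env.state())
E
```

```text
top [ 413.53262321  -65.65934008 1319.53763179] 426.49505880865746 [ 0.08539305  0.02176316 -0.99610963]
side [ 388.6670893  -805.29396498  883.26905683] 425.67497132700686 [ 0.10097264  0.67200602 -0.73362963]
{'time_s': 0.1, 'qpos': array([ 7.21933058e+01,  1.83469341e+01,  8.96975352e+01, -4.88968824e-05,
        7.20447067e+01, -1.14570548e+00]), 'qvel': array([-0.09202882,  0.01359145, -0.25237446,  0.08916588, -0.00425606,
       -0.10142196]), 'effort': array([ 7.52436381e-05, -4.13336992e+01, -2.32511955e+01,  7.29545695e-02,
        4.22681461e-02, -5.24919619e-05]), 'ee_pos': array([164.7009708 , 550.38209448, 173.92761844]), 'ee_rot': array([-1.79910841e+02, -1.73659058e-03,  1.63339025e+02]), 'force': array([-0.26907239, -0.51858921, -0.63094388]), 'torque': array([ 0.00345493, -0.00686361,  0.00922453]), 'gripper_force': 0.0, 'gripper_width': 91.26807669378971}
```

View pics/top0.png

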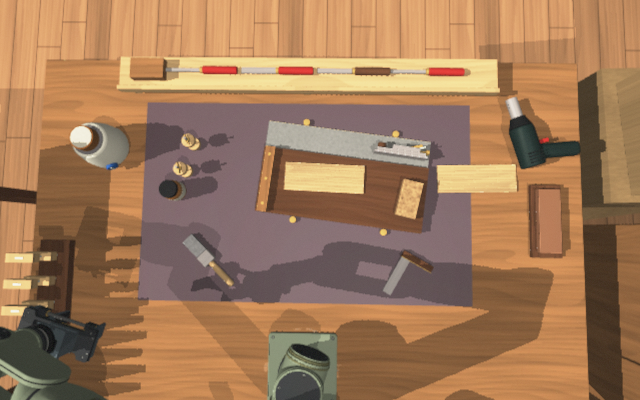

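View pics/side0.png

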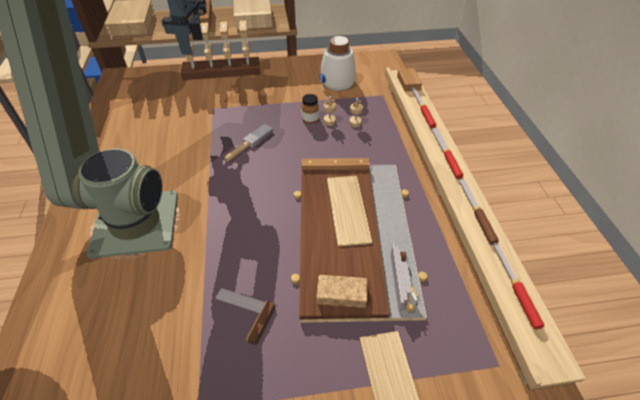

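```bash
python3 - <<'E'
from h import *
a=cv2.imread('pics/top0.png')[110:240,250:440]; b=cv2.imread('pics/side0.png')[150:325,285:440]
cv2.imwrite('pics/c1.png',cv2.resize(a,None,fx=4.2,fy=4.2,interpolation=cv2.INTER_CUBIC))
for n in('top0','side0'):
    i=cv2.imread(f'pics/{n}.png'); h=cv2.cvtColor(i,cv2.COLOR_BGR2HSV)
    if n=='top0': 
        for v in range(135,215,3): print(v,h[v,330])
        print([ (u,list(h[190,u])) for u in range(252,290,2)])
    else:
        print([ (u,list(h[220,u])) for u in range(295,410,3)]); print([ (u,list(h[u,335])) for u in range(155,185,2)])
E
```

```text
135 [ 19  23 186]
138 [ 24  21 183]
141 [ 21  22 188]
144 [ 23  25 183]
147 [ 22  21 178]
150 [ 23  23 180]
153 [ 20  20 153]
156 [ 11 140 122]
159 [ 11 137 127]
162 [ 11 141 127]
165 [ 18 112 230]
168 [ 21 105 239]
171 [ 19 110 236]
174 [ 22 102 240]
177 [ 21 106 236]
180 [ 22  98 241]
183 [ 23  98 242]
186 [ 21 104 238]
189 [ 22 101 241]
192 [ 16 120 179]
195 [ 11 133 132]
198 [ 11 139 127]
201 [ 11 135 128]
204 [ 11 142 126]
207 [ 11 140 126]
210 [ 11 136 124]
213 [ 11 135 125]
[(252, [np.uint8(177), np.uint8(44), np.uint8(134)]), (254, [np.uint8(176), np.uint8(44), np.uint8(134)]), (256, [np.uint8(176), np.uint8(44), np.uint8(128)]), (258, [np.uint8(12), np.uint8(136), np.uint8(135)]), (260, [np.uint8(13), np.uint8(144), np.uint8(202)]), (262, [np.uint8(13), np.uint8(145), np.uint8(201)]), (264, [np.uint8(14), np.uint8(146), np.uint8(197)]), (266, [np.uint8(14), np.uint8(145), np.uint8(188)]), (268, [np.uint8(13), np.uint8(146), np.uint8(196)]), (270, [np.uint8(11), np.uint8(132), np.uint8(81)]), (272, [np.uint8(12), np.uint8(129), np.uint8(81)]), (274, [np.uint8(12), np.uint8(12
[... 2525 characters left out ...]
np.uint8(143)]), (159, [np.uint8(15), np.uint8(128), np.uint8(195)]), (161, [np.uint8(20), np.uint8(124), np.uint8(218)]), (163, [np.uint8(16), np.uint8(130), np.uint8(188)]), (165, [np.uint8(14), np.uint8(136), np.uint8(161)]), (167, [np.uint8(13), np.uint8(140), np.uint8(118)]), (169, [np.uint8(13), np.uint8(141), np.uint8(110)]), (171, [np.uint8(11), np.uint8(133), np.uint8(88)]), (173, [np.uint8(11), np.uint8(141), np.uint8(92)]), (175, [np.uint8(11), np.uint8(142), np.uint8(126)]), (177, [np.uint8(17), np.uint8(105), np.uint8(189)]), (179, [np.uint8(18), np.uint8(89), np.uint8(227)]), (181, [np.uint8(18), np.uint8(90), np.uint8(225)]), (183, [np.uint8(17), np.uint8(88), np.uint8(226)])]
```

View pics/c1.png

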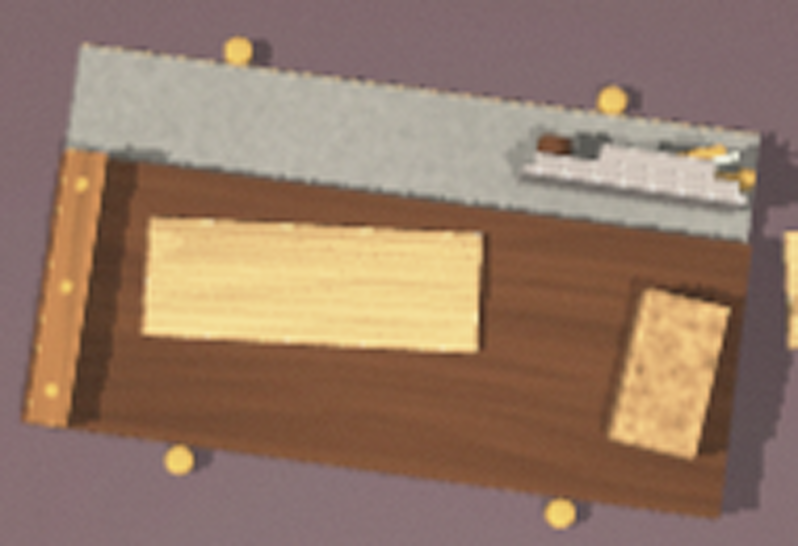

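```bash
cat > m.py <<'E'
from h import *
def cross(vals,thr):  # first subpixel crossing index
    s=np.sign(vals-thr); k=np.where(s[:-1]!=s[1:])[0]
    if len(k)==0: return None
    k=k[0]; return k+(thr-vals[k])/(vals[k+1]-vals[k])
def line(P):
    v=cv2.fitLine(np.float32(P)[:,:2],cv2.DIST_HUBER,0,.01,.01).ravel(); return v[2:],v[:2]
def isect(a,b):
    s=np.linalg.solve(np.c_[a[1],-b[1]],b[0]-a[0]); return a[0]+a[1]*s[0]
def board(f,n):
    hs=cv2.cvtColor(f['frame'],cv2.COLOR_RGB2HSV).astype(float); S,V=hs[...,1],hs[...,2]
    step=[];st=[]
    if n=='top':
        for u in range(292,410,2):
            c=cross(S[140:175,u],75)
            if c is not None: step.append((u,140+c))
        for v in range(152,206,2):
            k=cross(V[v,264-int((v-176)*.15):280],135)
            if k is not None: st.append((264-int((v-176)*.15)+k,v))
    else:
        for v in range(178,300,2):
            c=cross(S[v,366+int((v-178)*.12)+2:395][::-1],65)
            if c is not None: step.append((394-c,v))
        for u in range(306,366,2):
            c=cross(V[161:172,u],145)
            if c is not None: st.append((u,161+c))
    Pe=onplane(f,step,30); Ps=onplane(f,st,48)
    le,ls=line(Pe),line(Ps); re=np.abs(np.cross(le[1],Pe[:,:2]-le[0])); rs=np.abs(np.cross(ls[1],Ps[:,:2]-ls[0]))
    o=isect(le,ls); y=le[1]*np.sign(le[1][1]); x=np.array([y[1],-y[0]])
    print(n,'origin',o.round(1),'yaw',np.degrees(np.arctan2(x[1],x[0])).round(2),'stop-vs-x deg',np.degrees(np.arcsin(np.cross(x,ls[1]*np.sign(ls[1]@x)))).round(2),'res',np.median(re).round(2),np.median(rs).round(2),len(Pe),len(Ps))
    return o,x,y
def plate(f,n):
    im=cv2.resize(f['frame'],None,fx=4,fy=4,interpolation=cv2.INTER_LINEAR); hs=cv2.cvtColor(im,cv2.COLOR_RGB2HSV)
    m=((hs[...,2]>180)&(hs[...,1]>55)&(hs[...,1]<125)&(hs[...,0]>13)).astype(np.uint8)
    m=cv2.morphologyEx(m,cv2.MORPH_OPEN,np.ones((15,15),np.uint8))
    m=cv2.morphologyEx(m,cv2.MORPH_CLOSE,np.ones((9,9),np.uint8))
    best=None
    for c in cv2.findContours(m,cv2.RETR_EXTERNAL,cv2.CHAIN_APPROX_NONE)[0]:
        if cv2.contourArea(c)<8000: continue
        p=(c.reshape(-1,2)+.5)/4-.5; P=onplane(f,p,37)[:,:2]; r=cv2.minAreaRect(np.float32(P))
        if abs(r[0][1]-30)<70 and 400<r[0][0]<560: best=(P,r)
    return best
def pose(f,n,bd):
    o,x,y=bd; P,r=plate(f,n); B=np.c_[(P-o)@x,(P-o)@y]; r=cv2.minAreaRect(np.float32(B)); bx=cv2.boxPoints(r)
    bx=bx[np.argsort(bx[:,1])]; a=bx[:2][np.argsort(bx[:2,0])]; b=bx[2:][np.argsort(bx[2:,0])]
    print(n,'board frame: free near/lead',a.round(1).tolist(),'stop near/lead',b.round(1).tolist(),'size',np.round(r[1],1),'ctr',np.round(r[0],1))
    return a,b
E
python3 - <<'E'
from m import *
for n in('top','side'):
    f=grab(n); bd=board(f,n); a,b=pose(f,n,bd); o,x,y=bd
    print('world',[(o+q[0]*x+q[1]*y).round(1).tolist() for q in (*a,*b)])
E
```

```text
top origin [663.7  90.6] yaw -7.1 stop-vs-x deg -0.25 res 0.2 0.38 59 27Traceback (most recent call last):
  File "<stdin>", line 3, in <module>
  File "m.py", line 44, in pose
    o,x,y=bd; P,r=plate(f,n); B=np.c_[(P-o)@x,(P-o)@y]; r=cv2.minAreaRect(np.float32(B)); bx=cv2.boxPoints(r)
              ^^^
TypeError: cannot unpack non-iterable NoneType object
```

```bash
sed -i 's/if abs(r\[0\]\[1\]-30)<70 and 400<r\[0\]\[0\]<560/if -150<r[0][1]<60 and 500<r[0][0]<720/' m.py
cat > look.py <<'E'
from m import *
for n in('top','side'):
    f=grab(n); bd=board(f,n); a,b=pose(f,n,bd); o,x,y=bd
    print('world',[(o+q[0]*x+q[1]*y).round(1).tolist() for q in (*a,*b)])
E
python3 look.py 2>&1 | grep -v Warn
```

```text
top origin [663.7  90.6] yaw -7.14 stop-vs-x deg -0.22 res 0.2 0.4 59 27
top board frame: free near/lead [[-107.19999694824219, -282.0], [-20.200000762939453, -274.70001220703125]] stop near/lead [[-127.0999984741211, -41.400001525878906], [-40.099998474121094, -34.20000076293945]] size [ 87.3 241.4] ctr [ -73.6 -158.1]
world [[522.2999877929688, -175.8000030517578], [609.5, -179.5], [532.4000244140625, 65.30000305175781], [619.5999755859375, 61.70000076293945]]
side origin [662.   90.6] yaw -7.01 stop-vs-x deg 0.21 res 0.1 0.55 61 30
side board frame: free near/lead [[-107.19999694824219, -282.0], [-19.899999618530273, -274.70001220703125]] stop near/lead [[-127.4000015258789, -38.70000076293945], [-40.20000076293945, -31.399999618530273]] size [ 87.5 244.2] ctr [ -73.7 -156.7]
world [[521.2000122070312, -176.3000030517578], [608.7000122070312, -179.6999969482422], [530.7999877929688, 67.69999694824219], [618.2999877929688, 64.30000305175781]]
```

Emit:
{"api": "send_rows", "payload": {
  "motion": [
    {"rz":-0.32},
    {"tx":-0.065,"ty":-0.092},
    {"tx":-0.065,"ty":-0.092},
    {"tx":-0.065,"ty":-0.092},
    {"tx":-0.065,"ty":-0.092},
    {"tx":-0.065,"ty":-0.092},
    {"tx":-0.065,"ty":-0.092},
    {"tx":-0.065,"ty":-0.092},
    {"tx":-0.065,"ty":-0.092},
    {"tx":-0.065,"ty":-0.092},
    {"tx":-0.065,"ty":-0.092},
    {"tx":-0.065,"ty":-0.092}
  ]
}}

```text
invalid input at $.motion[0]: expected keys tx, ty, tz, rx, ry, rz, gripper
```

Emit:
{"api": "send_rows", "payload": {
  "motion": [
    {"tx":-0.067,"ty":-0.092},
    {"tz":0.05},
    {"tz":0.1},
    {"tz":0.05},
    {"tz":0.04},
    {}
  ]
}}

```text
invalid input at $.motion[0]: expected keys tx, ty, tz, rx, ry, rz, gripper
```

```bash
cat > bp.py <<'E'
from h import *
s=env.state(); o=np.array([662.8,90.6]); a=np.radians(-7.1); x=np.array([np.cos(a),np.sin(a)]); y=np.array([-x[1],x[0]])
d=s['ee_pos'][:2]-o; print('t',s['time_s'],'board',(d@x).round(2),(d@y).round(2),'z',s['ee_pos'][2].round(2),'rot',s['ee_rot'].round(2),'F',s['force'].round(2),'w',s['gripper_width'])
E
python3 bp.py
```

```text
t 0.25 board -551.04 394.97 z 174.3 rot [-179.96    0.    163.34] F [-1.35 -0.08 -0.35] w 91.11896378636969
```

Emit:
{"api": "send_rows", "payload": {
  "motion": [
    {"tx":0,"ty":0,"tz":0,"rx":0,"ry":0,"rz":-0.32,"gripper":-1},
    {"tx":-0.065,"ty":-0.092,"tz":0,"rx":0,"ry":0,"rz":0,"gripper":-1},
    {"tx":-0.065,"ty":-0.092,"tz":0,"rx":0,"ry":0,"rz":0,"gripper":-1},
    {"tx":-0.065,"ty":-0.092,"tz":0,"rx":0,"ry":0,"rz":0,"gripper":-1},
    {"tx":-0.065,"ty":-0.092,"tz":0,"rx":0,"ry":0,"rz":0,"gripper":-1},
    {"tx":-0.065,"ty":-0.092,"tz":0,"rx":0,"ry":0,"rz":0,"gripper":-1},
    {"tx":-0.065,"ty":-0.092,"tz":0,"rx":0,"ry":0,"rz":0,"gripper":-1},
    {"tx":-0.065,"ty":-0.092,"tz":0,"rx":0,"ry":0,"rz":0,"gripper":-1},
    {"tx":-0.065,"ty":-0.092,"tz":0,"rx":0,"ry":0,"rz":0,"gripper":-1},
    {"tx":-0.065,"ty":-0.092,"tz":0,"rx":0,"ry":0,"rz":0,"gripper":-1},
    {"tx":-0.065,"ty":-0.092,"tz":0,"rx":0,"ry":0,"rz":0,"gripper":-1},
    {"tx":-0.065,"ty":-0.092,"tz":0,"rx":0,"ry":0,"rz":0,"gripper":-1}
  ]
}}

```text
time_s: 1.75
ee_pos: [458.1, 3.0, 174.8]
ee_rot: [180.0, 0.0, 172.9]
force: [0.7, 0.8, 0.4]
gripper_width: 91.2
gripper_force: 0.0
```

Emit:
{"api": "send_rows", "payload": {
  "motion": [
    {"tx":-0.067,"ty":-0.092,"tz":0,"rx":0,"ry":0,"rz":0,"gripper":-1},
    {"tx":0,"ty":0,"tz":0.05,"rx":0,"ry":0,"rz":0,"gripper":-1},
    {"tx":0,"ty":0,"tz":0.08,"rx":0,"ry":0,"rz":0,"gripper":-1},
    {"tx":0,"ty":0,"tz":0.05,"rx":0,"ry":0,"rz":0,"gripper":-1},
    {"tx":0,"ty":0,"tz":0,"rx":0,"ry":0,"rz":0,"gripper":-1}
  ]
}}

```text
time_s: 2.38
ee_pos: [483.4, -44.9, 83.0]
ee_rot: [180.0, -0.3, 172.9]
force: [-0.4, -1.2, 0.5]
gripper_width: 91.1
gripper_force: 0.0
```

```bash
python3 bp.py; python3 -c "
from h import *
f=grab('side'); cv2.imwrite('pics/s1.png',cv2.resize(f['frame'][130:330,270:450,::-1],None,fx=3,fy=3))"
```

```text
t 2.375 board -161.31 -156.61 z 83.02 rot [180.    -0.27 172.93] F [-0.36 -1.18  0.5 ] w 91.09330703308892
```

View pics/s1.png

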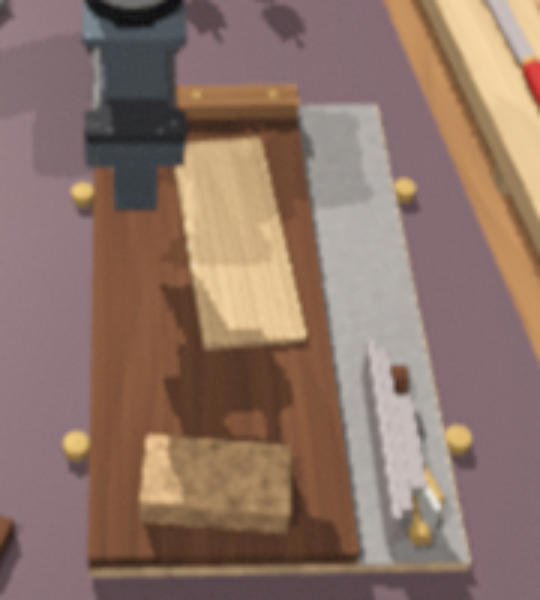

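Side view: fingers (about px 135,200 in the crop) hang left of the plate's near edge, over bare deck. I'll lower them.

Emit:
{"api": "send_rows", "payload": {
  "motion": [
    {"tx":0,"ty":0,"tz":0.06,"rx":0,"ry":0,"rz":0,"gripper":-1},
    {"tx":0,"ty":0,"tz":0.03,"rx":0,"ry":0,"rz":0,"gripper":-1},
    {"tx":0,"ty":0,"tz":0.008,"rx":0,"ry":0,"rz":0,"gripper":-1},
    {"tx":0,"ty":0,"tz":0.002,"rx":0,"ry":0,"rz":0,"gripper":-1},
    {"tx":0,"ty":0,"tz":0,"rx":0,"ry":0,"rz":0,"gripper":-1}
  ]
}}

```text
time_s: 3.05
ee_pos: [485.9, -45.1, 35.6]
ee_rot: [180.0, 0.1, 172.9]
force: [0.3, 0.3, 0.2]
gripper_width: 91.2
gripper_force: 0.0
```

Emit:
{"api": "send_rows", "payload": {
  "motion": [
    {"tx":0,"ty":0,"tz":0.004,"rx":0,"ry":0,"rz":0,"gripper":-1},
    {"tx":-0.02,"ty":0,"tz":0,"rx":0,"ry":0,"rz":0,"gripper":-1},
    {"tx":-0.01,"ty":0,"tz":0,"rx":0,"ry":0,"rz":0,"gripper":-1},
    {"tx":-0.01,"ty":0,"tz":0,"rx":0,"ry":0,"rz":0,"gripper":-1},
    {"tx":-0.01,"ty":0,"tz":0,"rx":0,"ry":0,"rz":0,"gripper":-1},
    {"tx":-0.01,"ty":0,"tz":0,"rx":0,"ry":0,"rz":0,"gripper":-1},
    {"tx":-0.01,"ty":0,"tz":0,"rx":0,"ry":0,"rz":0,"gripper":-1},
    {"tx":-0.01,"ty":0,"tz":0,"rx":0,"ry":0,"rz":0,"gripper":-1},
    {"tx":0,"ty":0,"tz":0,"rx":0,"ry":0,"rz":0,"gripper":-1},
    {"tx":0,"ty":0,"tz":0,"rx":0,"ry":0,"rz":0,"gripper":-1}
  ]
}}

```text
time_s: 4.3
ee_pos: [524.5, -49.9, 32.6]
ee_rot: [180.0, -0.0, 172.9]
force: [-1.3, 0.1, 0.5]
gripper_width: 91.2
gripper_force: 0.0
```

```bash
python3 bp.py; python3 -c "
from h import *
f=grab('side'); cv2.imwrite('pics/s2.png',cv2.resize(f['frame'][130:330,270:450,::-1],None,fx=3,fy=3))"
```

```text
t 4.3 board -119.88 -156.51 z 32.56 rot [ 1.7999e+02 -3.0000e-02  1.7294e+02] F [-1.31  0.15  0.54] w 91.22859476207879
```

View pics/s2.png

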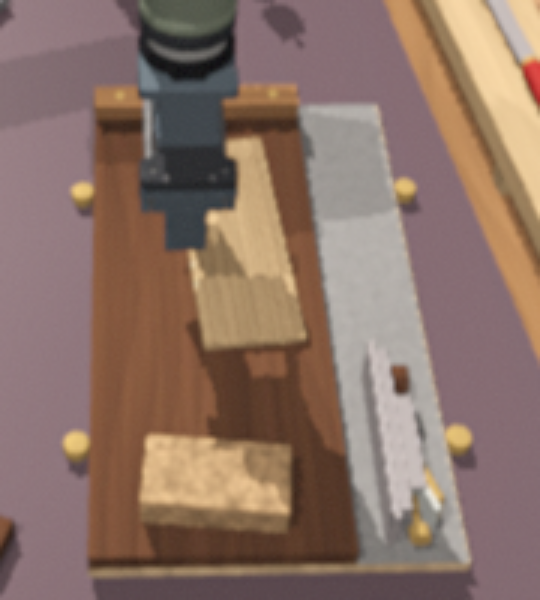

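```bash
python3 - <<'E'
from m import *
o=np.array([662.8,90.6]); a=np.radians(-7.1); x=np.array([np.cos(a),np.sin(a)]); y=np.array([-x[1],x[0]])
f=grab('side')
for X in(-104,-109,-114,-136):
  for Y in (-215,-202,-111,-98):
    for z in (33,45):
      print(X,Y,z,((proj(f,[*(o+X*x+Y*y),z])[0]-[270,130])*3+1).round())
i=f['frame'][130:330,270:450,::-1]; cv2.imwrite('pics/s3.png',cv2.resize(i[60:125,45:115],None,fx=8,fy=8,interpolation=cv2.INTER_CUBIC))
f=grab('top'); bd=board(f,'top'); pose(f,'top',bd); cv2.imwrite('pics/t2.png',cv2.resize(f['frame'][110:240,250:440,::-1],None,fx=4.2,fy=4.2,interpolation=cv2.INTER_CUBIC))
E
```

```text
-104 -215 33 [203. 287.]
-104 -215 45 [203. 278.]
-104 -202 33 [202. 275.]
-104 -202 45 [203. 266.]
-104 -111 33 [198. 200.]
-104 -111 45 [198. 191.]
-104 -98 33 [197. 190.]
-104 -98 45 [198. 181.]
-109 -215 33 [197. 287.]
-109 -215 45 [198. 278.]
-109 -202 33 [197. 275.]
-109 -202 45 [197. 266.]
-109 -111 33 [193. 200.]
-109 -111 45 [193. 191.]
-109 -98 33 [192. 190.]
-109 -98 45 [192. 181.]
-114 -215 33 [192. 287.]
-114 -215 45 [192. 278.]
-114 -202 33 [191. 275.]
-114 -202 45 [191. 266.]
-114 -111 33 [187. 200.]
-114 -111 45 [187. 191.]
-114 -98 33 [187. 190.]
-114 -98 45 [187. 181.]
-136 -215 33 [166. 287.]
-136 -215 45 [166. 278.]
-136 -202 33 [166. 276.]
-136 -202 45 [166. 267.]
-136 -111 33 [163. 200.]
-136 -111 45 [163. 191.]
-136 -98 33 [163. 190.]
-136 -98 45 [163. 181.]
top origin [663.4  91.5] yaw -7.06 stop-vs-x deg -0.24 res 0.24 0.35 59 27Traceback (most recent call last):
  File "<stdin>", line 9, in <module>
  File "m.py", line 44, in pose
    o,x,y=bd; P,r=plate(f,n); B=np.c_[(P-o)@x,(P-o)@y]; r=cv2.minAreaRect(np.float32(B)); bx=cv2.boxPoints(r)
              ^^^
TypeError: cannot unpack non-iterable NoneType object
```

View pics/s3.png

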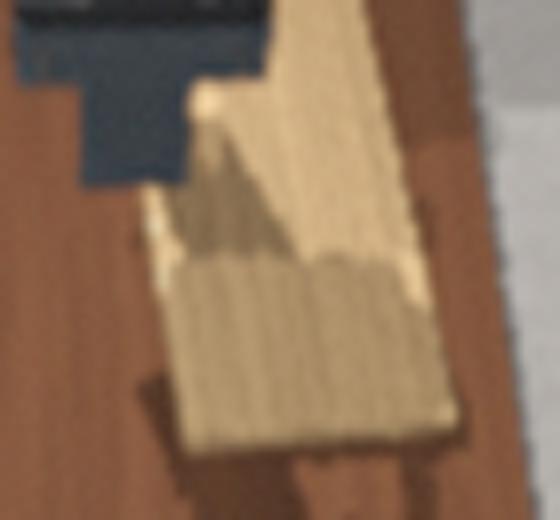

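```bash
python3 - <<'E'
from m import *
o=np.array([662.8,90.6]); a=np.radians(-7.1); x=np.array([np.cos(a),np.sin(a)]); y=np.array([-x[1],x[0]])
def mk(n,r,c,s):
  f=grab(n); im=cv2.resize(f['frame'][r[0]:r[1],c[0]:c[1],::-1],None,fx=s,fy=s,interpolation=cv2.INTER_CUBIC)
  for z,col in((33,(0,255,0)),(112,(255,0,255))):
    w,h=(16,59) if z==33 else (38,89)
    q=[proj(f,[*(o+(-120+i)*x+(-156.5+j)*y),z])[0] for i,j in((-w,-h),(w,-h),(w,h),(-w,h))]
    cv2.polylines(im,[np.int32((np.array(q)-[c[0],r[0]])*s+s/2)],True,col,1)
  return im
a=mk('top',(130,330),(230,430),2); b=mk('side',(100,300),(270,470),2)
cv2.imwrite('pics/ts.png',np.hstack([a,b]))
print(env.state()['qpos'].round(2))
E
```

```text
[-6.6900e+00  2.1720e+01  1.0736e+02  1.0000e-02  5.0920e+01 -8.9630e+01]
```

View pics/ts.png

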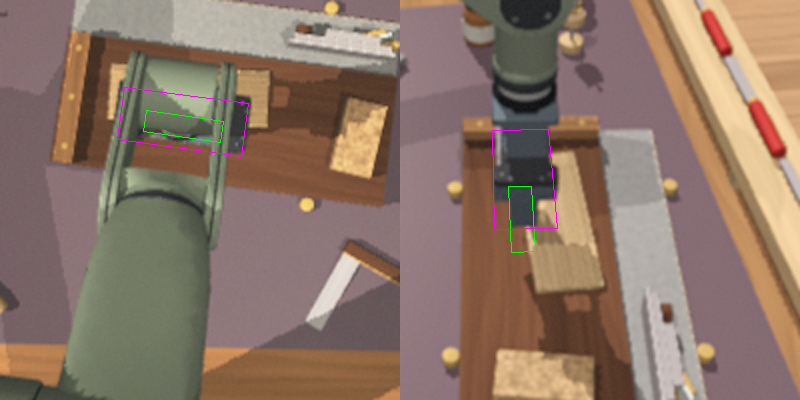

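The overlay shows the real fingers about 13 px above the predicted outline in the side view, while the top view agrees. So the fingertips look about 50 mm higher than the reported TCP, and the plate hasn't been touched. I'll back off and descend with a force guard.

Emit:
{"api": "send_rows", "payload": {
  "motion": [
    {"tx":0.04,"ty":0,"tz":0,"rx":0,"ry":0,"rz":0,"gripper":-1},
    {"tx":0.04,"ty":0,"tz":0,"rx":0,"ry":0,"rz":0,"gripper":-1},
    {"tx":0,"ty":0,"tz":0,"rx":0,"ry":0,"rz":0,"gripper":-1}
  ]
}}

```text
time_s: 4.92
ee_pos: [483.8, -44.8, 32.7]
ee_rot: [180.0, -0.1, 172.9]
force: [-0.1, -0.4, 0.9]
gripper_width: 91.2
gripper_force: 0.0
```

```bash
cat > tip.py <<'E'
from m import *
import sys
# dark-blue fingers in side view: lowest rows of the dark blue-grey mask near the deck
o=np.array([662.8,90.6]); a=np.radians(-7.1); x=np.array([np.cos(a),np.sin(a)]); y=np.array([-x[1],x[0]])
f=grab('side'); hs=cv2.cvtColor(f['frame'],cv2.COLOR_RGB2HSV); m=((hs[...,0]>95)&(hs[...,0]<125)&(hs[...,2]<110)&(hs[...,1]>40)).astype(np.uint8)
m[:, :300]=0; m[:,400:]=0; m[:150]=0; m[310:]=0
n,l,st,_=cv2.connectedComponentsWithStats(m); k=1+np.argmax(st[1:,4]); v,u=np.where(l==k); vm=v.max()
uu=u[v>=vm-2]; print('blob',st[k],'tip row',vm,'cols',uu.min(),uu.max())
s=env.state(); p=s['ee_pos']; R=np.radians(s['ee_rot'][2]); ty=np.array([np.sin(R),-np.cos(R)])
off=float(sys.argv[1]) if len(sys.argv)>1 else -59
b=p[:2]+off*ty
for z in range(20,110,10): print(z,proj(f,[*b,z])[0].round(1),end=' ')
E
python3 bp.py; python3 tip.py
```

```text
t 4.925 board -160.87 -156.51 z 32.66 rot [ 1.8000e+02 -5.0000e-02  1.7294e+02] F [-0.08 -0.39  0.86] w 91.24588172341397
blob [305 195  17  17 104] tip row 211 cols 310 320
20 [316.1 228.9] 30 [316.1 226.4] 40 [316.1 223.9] 50 [316.  221.4] 60 [316.  218.9] 70 [316.  216.3] 80 [315.9 213.7] 90 [315.9 211.1] 100 [315.9 208.4]
```

Emit:
{"api": "send_rows", "payload": {
  "motion": [
    {"tx":0,"ty":0,"tz":0.006,"rx":0,"ry":0,"rz":0,"gripper":-1},
    {"tx":0,"ty":0,"tz":0,"rx":0,"ry":0,"rz":0,"gripper":-1}
  ]
}}

```text
time_s: 5.22
ee_pos: [485.6, -45.1, 29.4]
ee_rot: [180.0, -0.0, 172.9]
force: [-0.4, -0.1, 0.1]
gripper_width: 91.2
gripper_force: 0.0
```

Emit:
{"api": "send_rows", "payload": {
  "motion": [
    {"tx":0,"ty":0,"tz":0.004,"rx":0,"ry":0,"rz":0,"gripper":-1},
    {"tx":0,"ty":0,"tz":0,"rx":0,"ry":0,"rz":0,"gripper":-1}
  ]
}}

```text
time_s: 5.48
ee_pos: [485.0, -45.0, 27.4]
ee_rot: [180.0, -0.0, 172.9]
force: [0.6, 0.6, 0.3]
gripper_width: 91.4
gripper_force: 0.0
```

Emit:
{"api": "send_rows", "payload": {
  "motion": [
    {"tx":0,"ty":0,"tz":0.02,"rx":0,"ry":0,"rz":0,"gripper":-1},
    {"tx":0,"ty":0,"tz":0.02,"rx":0,"ry":0,"rz":0,"gripper":-1},
    {"tx":0,"ty":0,"tz":0,"rx":0,"ry":0,"rz":0,"gripper":-1},
    {"tx":0,"ty":0,"tz":0,"rx":0,"ry":0,"rz":0,"gripper":-1}
  ]
}}

```text
time_s: 5.98
ee_pos: [485.1, -45.0, 7.5]
ee_rot: [180.0, -0.0, 172.9]
force: [0.8, -1.3, 0.6]
gripper_width: 91.5
gripper_force: 0.0
```

```bash
python3 bp.py; python3 tip.py
```

```text
t 5.975 board -159.61 -156.5 z 7.51 rot [ 1.8000e+02 -1.0000e-02  1.7294e+02] F [ 0.77 -1.28  0.56] w 91.45565829141475
blob [305 204  18  15 102] tip row 218 cols 310 321
20 [316.1 228.9] 30 [316.  226.4] 40 [316.  223.9] 50 [316.  221.4] 60 [316.  218.9] 70 [315.9 216.3] 80 [315.9 213.7] 90 [315.9 211.1] 100 [315.8 208.4]
```

Emit:
{"api": "send_rows", "payload": {
  "motion": [
    {"tx":0,"ty":0,"tz":0.02,"rx":0,"ry":0,"rz":0,"gripper":-1},
    {"tx":0,"ty":0,"tz":0.01,"rx":0,"ry":0,"rz":0,"gripper":-1},
    {"tx":0,"ty":0,"tz":0,"rx":0,"ry":0,"rz":0,"gripper":-1},
    {"tx":0,"ty":0,"tz":0,"rx":0,"ry":0,"rz":0,"gripper":-1}
  ]
}}

```text
time_s: 6.52
ee_pos: [485.1, -45.0, -7.4]
ee_rot: [180.0, 0.0, 172.9]
force: [0.2, -0.8, 0.2]
gripper_width: 91.1
gripper_force: 0.0
```

```bash
python3 bp.py; python3 tip.py
```

```text
t 6.525 board -159.55 -156.52 z -7.36 rot [179.99   0.   172.94] F [ 0.19 -0.81  0.16] w 91.13500111160631
blob [306 208  16  15  85] tip row 222 cols 311 321
20 [316.1 228.9] 30 [316.  226.4] 40 [316.  223.9] 50 [316.  221.4] 60 [315.9 218.9] 70 [315.9 216.3] 80 [315.9 213.7] 90 [315.9 211.1] 100 [315.8 208.4]
```

Emit:
{"api": "send_rows", "payload": {
  "motion": [
    {"tx":0,"ty":0,"tz":0.012,"rx":0,"ry":0,"rz":0,"gripper":-1},
    {"tx":0,"ty":0,"tz":0,"rx":0,"ry":0,"rz":0,"gripper":-1},
    {"tx":0,"ty":0,"tz":0.006,"rx":0,"ry":0,"rz":0,"gripper":-1},
    {"tx":0,"ty":0,"tz":0,"rx":0,"ry":0,"rz":0,"gripper":-1}
  ]
}}

```text
time_s: 7.08
ee_pos: [486.0, -45.1, -9.2]
ee_rot: [180.0, 0.2, 172.9]
force: [-15.4, 1.2, 61.8]
gripper_width: 90.6
gripper_force: 30.7
```

Emit:
{"api": "send_rows", "payload": {
  "motion": [
    {"tx":0,"ty":0,"tz":0.004,"rx":0,"ry":0,"rz":0,"gripper":-1},
    {"tx":0,"ty":0,"tz":0,"rx":0,"ry":0,"rz":0,"gripper":-1}
  ]
}}

```text
time_s: 7.32
ee_pos: [486.1, -45.1, -9.3]
ee_rot: [180.0, 0.3, 172.9]
force: [-19.3, 2.7, 78.6]
gripper_width: 91.0
gripper_force: 39.2
```

Emit:
{"api": "send_rows", "payload": {
  "motion": [
    {"tx":0,"ty":0,"tz":0.003,"rx":0,"ry":0,"rz":0,"gripper":-1},
    {"tx":0,"ty":0,"tz":0,"rx":0,"ry":0,"rz":0,"gripper":-1}
  ]
}}

```text
time_s: 7.58
ee_pos: [486.1, -45.1, -9.3]
ee_rot: [180.0, 0.3, 172.9]
force: [-23.7, 2.6, 91.4]
gripper_width: 91.3
gripper_force: 45.6
```

Deck contact shows at a reported z of about −9.2, so the offset is about 39 mm. Batching those steps blindly was careless, because the force reached 91 N. Lifting now.

Emit:
{"api": "send_rows", "payload": {
  "motion": [
    {"tx":0,"ty":0,"tz":-0.028,"rx":0,"ry":0,"rz":0,"gripper":-1},
    {"tx":0,"ty":0,"tz":0,"rx":0,"ry":0,"rz":0,"gripper":-1},
    {"tx":0,"ty":0,"tz":0,"rx":0,"ry":0,"rz":0,"gripper":-1}
  ]
}}

```text
time_s: 7.95
ee_pos: [484.4, -44.9, -6.8]
ee_rot: [180.0, -0.1, 172.9]
force: [-0.9, -0.5, 0.3]
gripper_width: 91.4
gripper_force: 0.0
```

```bash
python3 bp.py; python3 tip.py
```

```text
t 7.95 board -160.28 -156.53 z -6.78 rot [ 1.8000e+02 -9.0000e-02  1.7294e+02] F [-0.86 -0.51  0.33] w 91.38968130547464
blob [305 206  18  17 106] tip row 222 cols 311 320
20 [315.7 228.9] 30 [315.7 226.4] 40 [315.6 224. ] 50 [315.6 221.4] 60 [315.6 218.9] 70 [315.5 216.3] 80 [315.5 213.7] 90 [315.5 211.1] 100 [315.4 208.4]
```

Emit:
{"api": "send_rows", "payload": {
  "motion": [
    {"tx":-0.02,"ty":0,"tz":0,"rx":0,"ry":0,"rz":0,"gripper":-1},
    {"tx":-0.01,"ty":0,"tz":0,"rx":0,"ry":0,"rz":0,"gripper":-1},
    {"tx":-0.01,"ty":0,"tz":0,"rx":0,"ry":0,"rz":0,"gripper":-1},
    {"tx":-0.01,"ty":0,"tz":0,"rx":0,"ry":0,"rz":0,"gripper":-1},
    {"tx":-0.01,"ty":0,"tz":0,"rx":0,"ry":0,"rz":0,"gripper":-1},
    {"tx":-0.01,"ty":0,"tz":0,"rx":0,"ry":0,"rz":0,"gripper":-1},
    {"tx":-0.01,"ty":0,"tz":0,"rx":0,"ry":0,"rz":0,"gripper":-1},
    {"tx":0,"ty":0,"tz":0,"rx":0,"ry":0,"rz":0,"gripper":-1},
    {"tx":0,"ty":0,"tz":0,"rx":0,"ry":0,"rz":0,"gripper":-1}
  ]
}}

```text
time_s: 9.12
ee_pos: [524.7, -49.9, -5.8]
ee_rot: [180.0, 0.0, 172.9]
force: [-0.6, -0.3, -1.0]
gripper_width: 91.4
gripper_force: 0.0
```

```bash
python3 bp.py; python3 -c "
from m import *
f=grab('side'); cv2.imwrite('pics/s4.png',cv2.resize(f['frame'][150:300,290:420,::-1],None,fx=4,fy=4,interpolation=cv2.INTER_CUBIC))"
```

```text
t 9.125 board -119.64 -156.49 z -5.83 rot [1.7999e+02 1.0000e-02 1.7294e+02] F [-0.62 -0.26 -1.03] w 91.44063889501025
```

View pics/s4.png

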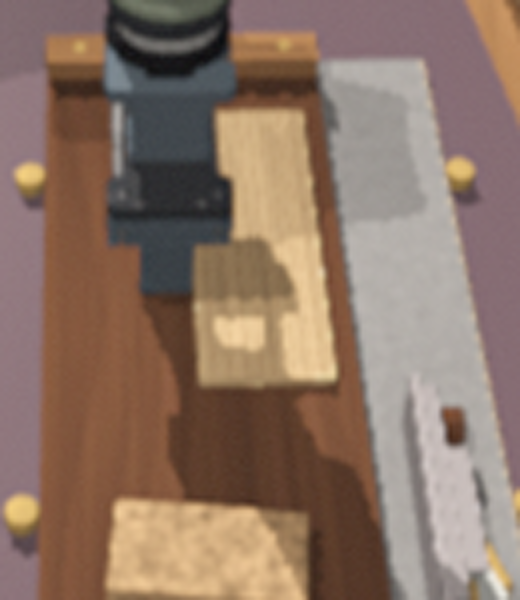

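Picture: plate now runs parallel to the step, fingers against its near edge (about px 195,260). I'll push on by 27 mm, then retreat and measure.

Emit:
{"api": "send_rows", "payload": {
  "motion": [
    {"tx":-0.008,"ty":0,"tz":0,"rx":0,"ry":0,"rz":0,"gripper":-1},
    {"tx":-0.01,"ty":0,"tz":0,"rx":0,"ry":0,"rz":0,"gripper":-1},
    {"tx":-0.01,"ty":0,"tz":0,"rx":0,"ry":0,"rz":0,"gripper":-1},
    {"tx":-0.01,"ty":0,"tz":0,"rx":0,"ry":0,"rz":0,"gripper":-1},
    {"tx":-0.01,"ty":0,"tz":0,"rx":0,"ry":0,"rz":0,"gripper":-1},
    {"tx":-0.006,"ty":0,"tz":0,"rx":0,"ry":0,"rz":0,"gripper":-1},
    {"tx":0,"ty":0,"tz":0,"rx":0,"ry":0,"rz":0,"gripper":-1},
    {"tx":0,"ty":0,"tz":0,"rx":0,"ry":0,"rz":0,"gripper":-1}
  ]
}}

```text
time_s: 10.18
ee_pos: [551.6, -53.2, -5.8]
ee_rot: [180.0, 0.0, 172.9]
force: [-0.1, -1.3, 0.4]
gripper_width: 91.2
gripper_force: 0.0
```

```bash
python3 bp.py; cat > edge.py <<'E'
from m import *
# far edge and free end of the plate in the side view, board frame (fixed original board pose of the side view)
o=np.array([662.0,90.6]); a=np.radians(-7.05); x=np.array([np.cos(a),np.sin(a)]); y=np.array([-x[1],x[0]])
f=grab('side'); hs=cv2.cvtColor(f['frame'],cv2.COLOR_RGB2HSV).astype(float); H,S,V=hs[...,0],hs[...,1],hs[...,2]
bb=lambda p,z=37:(lambda P:np.c_[(P-o)@x,(P-o)@y])(onplane(f,p,z)[:,:2])
yel=f['frame'].astype(float); yel=yel[...,0]-yel[...,2]   # R-B: wood vs grey
e=[]
for v in range(182,246,4):
    r=yel[v,350:400]; w=np.where(r>60)[0]
    if len(w):
        k=w.max(); e.append((350+k+(r[k]-50)/(r[k]-r[k+1]),v))
B=bb(e); print('far-edge (x,y):',B.round(1).tolist())
E
python3 edge.py
```

```text
t 10.175 board -92.54 -156.48 z -5.83 rot [1.8000e+02 2.0000e-02 1.7294e+02] F [-0.07 -1.27  0.38] w 91.20357855069638
far-edge (x,y): [[9.8, -60.7], [10.6, -76.8], [11.1, -92.6], [10.5, -108.1], [10.8, -123.4], [11.5, -138.4], [10.5, -153.1], [11.3, -167.6], [10.9, -181.8], [11.0, -195.8], [11.3, -209.5], [11.1, -223.0], [11.0, -236.3], [11.6, -249.4], [11.3, -262.3], [11.2, -275.0]]
```

Emit:
{"api": "send_rows", "payload": {
  "motion": [
    {"tx":0.01,"ty":0,"tz":0,"rx":0,"ry":0,"rz":0,"gripper":-1},
    {"tx":0.02,"ty":0,"tz":0,"rx":0,"ry":0,"rz":0,"gripper":-1},
    {"tx":0,"ty":0,"tz":-0.06,"rx":0,"ry":0,"rz":0,"gripper":-1},
    {"tx":0,"ty":0,"tz":-0.06,"rx":0,"ry":0,"rz":0,"gripper":0.34},
    {"tx":-0.047,"ty":-0.106,"tz":0,"rx":0,"ry":0,"rz":0,"gripper":0.34},
    {"tx":-0.047,"ty":-0.106,"tz":0,"rx":0,"ry":0,"rz":0,"gripper":0.34},
    {"tx":-0.047,"ty":-0.106,"tz":0,"rx":0,"ry":0,"rz":0,"gripper":0.34},
    {"tx":0,"ty":0,"tz":0,"rx":0,"ry":0,"rz":0.3,"gripper":0.34},
    {"tx":0,"ty":0,"tz":0,"rx":0,"ry":0,"rz":0.3,"gripper":0.34},
    {"tx":0,"ty":0,"tz":0,"rx":0,"ry":0,"rz":0.3,"gripper":0.34},
    {"tx":0,"ty":0,"tz":0,"rx":0,"ry":0,"rz":0.3,"gripper":0.34},
    {"tx":0,"ty":0,"tz":0,"rx":0,"ry":0,"rz":0.3,"gripper":0.34}
  ]
}}

```text
time_s: 11.72
ee_pos: [586.1, -217.5, 54.0]
ee_rot: [-180.0, -0.0, 127.6]
force: [0.6, 0.7, 0.5]
gripper_width: 30.3
gripper_force: 0.0
```

Emit:
{"api": "send_rows", "payload": {
  "motion": [
    {"tx":0,"ty":0,"tz":0,"rx":0,"ry":0,"rz":0.3,"gripper":0.34},
    {"tx":0,"ty":0,"tz":0,"rx":0,"ry":0,"rz":0.3,"gripper":0.34},
    {"tx":0,"ty":0,"tz":0,"rx":0,"ry":0,"rz":0.3,"gripper":0.34},
    {"tx":0,"ty":0,"tz":0,"rx":0,"ry":0,"rz":0.3,"gripper":0.34},
    {"tx":0,"ty":0,"tz":0,"rx":0,"ry":0,"rz":0.3,"gripper":0.34},
    {"tx":0,"ty":0,"tz":0,"rx":0,"ry":0,"rz":0,"gripper":0.34},
    {"tx":0,"ty":0,"tz":0,"rx":0,"ry":0,"rz":0,"gripper":0.34}
  ]
}}

```text
time_s: 12.6
ee_pos: [586.7, -217.7, 54.1]
ee_rot: [-180.0, -0.0, 83.1]
force: [0.4, 0.7, -0.2]
gripper_width: 30.1
gripper_force: 0.0
```

```bash
python3 bp.py; python3 - <<'E'
from m import *
for n in('top','side'):
    f=grab(n); 
    try: bd=board(f,n); pose(f,n,bd)
    except Exception as e: print(n,e)
    if n=='side': cv2.imwrite('pics/s5.png',cv2.resize(f['frame'][150:330,290:440,::-1],None,fx=3.3,fy=3.3,interpolation=cv2.INTER_CUBIC))
E
```

```text
t 12.6 board -37.46 -315.34 z 54.09 rot [-1.7998e+02 -1.0000e-02  8.3060e+01] F [ 0.37  0.73 -0.25] w 30.07213610970605
top origin [677.   88.9] yaw -7.63 stop-vs-x deg -0.08 res 0.56 0.42 43 27
top board frame: free near/lead [[-88.19999694824219, -275.3999938964844], [-1.100000023841858, -275.3999938964844]] stop near/lead [[-88.0, -40.79999923706055], [-1.0, -40.900001525878906]] size [234.5  87. ] ctr [ -44.6 -158.1]
side origin [699.3  86.7] yaw -12.73 stop-vs-x deg 5.66 res 3.43 0.37 44 28
side cannot unpack non-iterable NoneType object
```

View pics/s5.png

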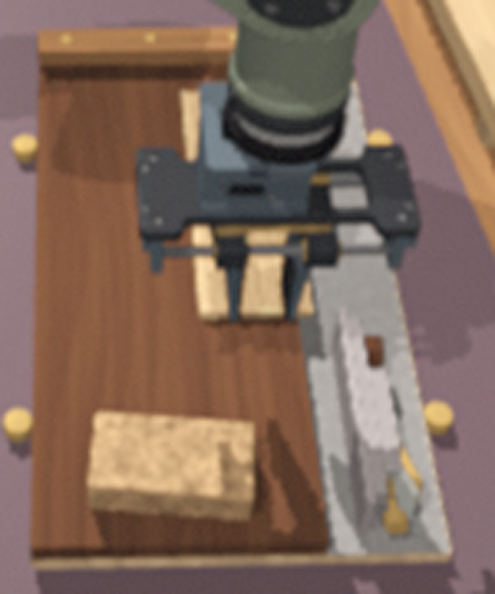

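```bash
python3 - <<'E'
from m import *
o=np.array([662.8,90.6]); a=np.radians(-7.1); x=np.array([np.cos(a),np.sin(a)]); y=np.array([-x[1],x[0]])
f=grab('side')
for z,p in((93,(361.2,245.5)),(93,(379,245.5)),(37,(351.5,246.5)),(60,(320,274)),(60,(366,278))):
    q=onplane(f,p,z)[0,:2]-o; print(z,p,(q@x).round(1),(q@y).round(1))
E
```

```text
93 (361.2, 245.5) -55.6 -327.1
93 (379, 245.5) -14.3 -327.8
37 (351.5, 246.5) -72.4 -287.5
60 (320, 274) -152.1 -381.5
60 (366, 278) -48.0 -394.2
```

Emit:
{"api": "send_rows", "payload": {
  "motion": [
    {"tx":0,"ty":0,"tz":0.06,"rx":0,"ry":0,"rz":0,"gripper":0.34},
    {"tx":0,"ty":0,"tz":0.04,"rx":0,"ry":0,"rz":0,"gripper":0.34},
    {"tx":0,"ty":0,"tz":0.014,"rx":0,"ry":0,"rz":0,"gripper":0.34},
    {"tx":0,"ty":0,"tz":0,"rx":0,"ry":0,"rz":0,"gripper":0.34},
    {"tx":0,"ty":0,"tz":0,"rx":0,"ry":0,"rz":0,"gripper":0.34}
  ]
}}

```text
time_s: 13.38
ee_pos: [587.8, -218.1, -1.9]
ee_rot: [179.9, 0.0, 82.9]
force: [0.3, -0.5, 0.7]
gripper_width: 30.4
gripper_force: 0.0
```

Emit:
{"api": "send_rows", "payload": {
  "motion": [
    {"tx":0,"ty":0,"tz":0.008,"rx":0,"ry":0,"rz":0,"gripper":0.34},
    {"tx":0,"ty":0,"tz":0,"rx":0,"ry":0,"rz":0,"gripper":0.34},
    {"tx":0.01,"ty":0,"tz":0,"rx":0,"ry":0,"rz":0,"gripper":0.34},
    {"tx":0.01,"ty":0,"tz":0,"rx":0,"ry":0,"rz":0,"gripper":0.34},
    {"tx":0.01,"ty":0,"tz":0,"rx":0,"ry":0,"rz":0,"gripper":0.34},
    {"tx":0.01,"ty":0,"tz":0,"rx":0,"ry":0,"rz":0,"gripper":0.34},
    {"tx":0.01,"ty":0,"tz":0,"rx":0,"ry":0,"rz":0,"gripper":0.34},
    {"tx":0.01,"ty":0,"tz":0,"rx":0,"ry":0,"rz":0,"gripper":0.34},
    {"tx":0.01,"ty":0,"tz":0,"rx":0,"ry":0,"rz":0,"gripper":0.34},
    {"tx":0.01,"ty":0,"tz":0,"rx":0,"ry":0,"rz":0,"gripper":0.34},
    {"tx":0,"ty":0,"tz":0,"rx":0,"ry":0,"rz":0,"gripper":0.34},
    {"tx":0,"ty":0,"tz":0,"rx":0,"ry":0,"rz":0,"gripper":0.34}
  ]
}}

```text
time_s: 14.88
ee_pos: [591.9, -178.1, -6.9]
ee_rot: [-180.0, -0.0, 82.9]
force: [-0.5, -0.4, 0.1]
gripper_width: 30.1
gripper_force: 0.0
```

```bash
python3 bp.py; python3 edge.py; python3 - <<'E'
from m import *
f=grab('side'); cv2.imwrite('pics/s6.png',cv2.resize(f['frame'][150:300,290:420,::-1],None,fx=4,fy=4,interpolation=cv2.INTER_CUBIC))
E
```

```text
t 14.875 board -37.11 -275.35 z -6.92 rot [-1.7999e+02 -1.0000e-02  8.2940e+01] F [-0.45 -0.39  0.09] w 30.051473252404605
far-edge (x,y): [[-13.1, -222.6], [14.1, -249.5], [-2.9, -274.7]]
```

Emit:
{"api": "send_rows", "payload": {
  "motion": [
    {"tx":0.01,"ty":0,"tz":0,"rx":0,"ry":0,"rz":0,"gripper":0.34},
    {"tx":0.01,"ty":0,"tz":0,"rx":0,"ry":0,"rz":0,"gripper":0.34},
    {"tx":0.01,"ty":0,"tz":0,"rx":0,"ry":0,"rz":0,"gripper":0.34},
    {"tx":0,"ty":0,"tz":0,"rx":0,"ry":0,"rz":0,"gripper":0.34},
    {"tx":0,"ty":0,"tz":0,"rx":0,"ry":0,"rz":0,"gripper":0.34}
  ]
}}

```text
time_s: 15.6
ee_pos: [593.9, -163.1, -6.9]
ee_rot: [-180.0, -0.0, 82.9]
force: [-0.5, -0.0, 0.3]
gripper_width: 30.0
gripper_force: 0.0
```

```bash
cat > topm.py <<'E'
from m import *
f=grab('top'); a=np.radians(-7.12); x=np.array([np.cos(a),np.sin(a)]); y=np.array([-x[1],x[0]]); o=np.array([663.6,91.0])
r=plate(f,'top')
if r: pose(f,'top',(o,x,y))
else: print('occluded')
E
python3 topm.py; python3 bp.py
```

```text
top board frame: free near/lead [[-78.0, -200.8000030517578], [9.699999809265137, -202.1999969482422]] stop near/lead [[-74.9000015258789, -7.099999904632568], [12.699999809265137, -8.5]] size [193.7  87.6] ctr [ -32.6 -104.6]
t 15.65 board -37.02 -260.42 z -6.82 rot [ 1.7999e+02 -1.0000e-02  8.2940e+01] F [ 0.99 -0.01 -0.79] w 30.317679637761316
```

Emit:
{"api": "send_rows", "payload": {
  "motion": [
    {"tx":0.004,"ty":0,"tz":0,"rx":0,"ry":0,"rz":0,"gripper":0.34},
    {"tx":0.003,"ty":0,"tz":0,"rx":0,"ry":0,"rz":0,"gripper":0.34},
    {"tx":0,"ty":0,"tz":0,"rx":0,"ry":0,"rz":0,"gripper":0.34},
    {"tx":0,"ty":0,"tz":0,"rx":0,"ry":0,"rz":0,"gripper":0.34}
  ]
}}

```text
time_s: 16.15
ee_pos: [594.3, -159.8, -6.9]
ee_rot: [180.0, -0.0, 82.9]
force: [0.7, -0.2, 0.8]
gripper_width: 30.3
gripper_force: 0.1
```

Emit:
{"api": "send_rows", "payload": {
  "motion": [
    {"tx":0.003,"ty":0,"tz":0,"rx":0,"ry":0,"rz":0,"gripper":0.34},
    {"tx":0,"ty":0,"tz":0,"rx":0,"ry":0,"rz":0,"gripper":0.34},
    {"tx":0,"ty":0,"tz":0,"rx":0,"ry":0,"rz":0,"gripper":0.34}
  ]
}}

```text
time_s: 16.52
ee_pos: [594.4, -159.7, -6.8]
ee_rot: [180.0, 0.1, 83.0]
force: [-0.4, -5.0, 0.6]
gripper_width: 30.1
gripper_force: 2.5
```

Stop contact: −5 N, with no further advance. One small extra nudge, then back off.

Emit:
{"api": "send_rows", "payload": {
  "motion": [
    {"tx":0.001,"ty":0,"tz":0,"rx":0,"ry":0,"rz":0,"gripper":0.34},
    {"tx":0,"ty":0,"tz":0,"rx":0,"ry":0,"rz":0,"gripper":0.34},
    {"tx":0,"ty":0,"tz":0,"rx":0,"ry":0,"rz":0,"gripper":0.34}
  ]
}}

```text
time_s: 16.9
ee_pos: [594.5, -159.7, -6.8]
ee_rot: [180.0, 0.2, 83.0]
force: [-0.6, -6.6, 0.1]
gripper_width: 30.1
gripper_force: 3.2
```

Emit:
{"api": "send_rows", "payload": {
  "motion": [
    {"tx":-0.01,"ty":0,"tz":0,"rx":0,"ry":0,"rz":0,"gripper":0.34},
    {"tx":-0.03,"ty":0,"tz":0,"rx":0,"ry":0,"rz":0,"gripper":0.34},
    {"tx":0,"ty":0,"tz":-0.08,"rx":0,"ry":0,"rz":0,"gripper":0.34},
    {"tx":0,"ty":0,"tz":-0.1,"rx":0,"ry":0,"rz":0,"gripper":0.34},
    {"tx":0,"ty":-0.1,"tz":-0.05,"rx":0,"ry":0,"rz":0,"gripper":0.34},
    {"tx":0,"ty":-0.1,"tz":0,"rx":0,"ry":0,"rz":0,"gripper":0.34},
    {"tx":0,"ty":-0.1,"tz":0,"rx":0,"ry":0,"rz":0,"gripper":0.34},
    {"tx":0,"ty":-0.1,"tz":0,"rx":0,"ry":0,"rz":0,"gripper":0.34},
    {"tx":-0.05,"ty":0,"tz":0,"rx":0,"ry":0,"rz":0,"gripper":0.34},
    {"tx":-0.1,"ty":0,"tz":0,"rx":0,"ry":0,"rz":0,"gripper":0.34},
    {"tx":-0.1,"ty":0,"tz":0,"rx":0,"ry":0,"rz":0,"gripper":0.34},
    {"tx":0,"ty":0,"tz":0,"rx":0,"ry":0,"rz":0,"gripper":0.34}
  ]
}}

```text
time_s: 18.4
ee_pos: [377.9, -280.2, 108.2]
ee_rot: [179.9, 0.0, 82.7]
force: [0.3, 0.7, 0.1]
gripper_width: 30.1
gripper_force: 0.0
```

```bash
python3 bp.py; python3 topm.py; python3 edge.py; python3 - <<'E'
from m import *
f=grab('side'); a=np.radians(-7.05); x=np.array([np.cos(a),np.sin(a)]); y=np.array([-x[1],x[0]])
r=plate(f,'side')
if r: pose(f,'side',(np.array([662.,90.6]),x,y))
im1=cv2.resize(f['frame'][150:330,285:440,::-1],None,fx=3,fy=3,interpolation=cv2.INTER_CUBIC)
g=grab('top')['frame'][110:240,250:360,::-1]; im2=cv2.resize(g,(330,390),interpolation=cv2.INTER_CUBIC)
c=np.zeros((540,800,3),np.uint8); c[:540,:465]=im1; c[:390,468:798]=im2; cv2.imwrite('pics/fin.png',c)
E
```

```text
t 18.4 board -236.86 -403.17 z 108.23 rot [1.7994e+02 4.0000e-02 8.2670e+01] F [0.29 0.74 0.06] w 30.068233626979712
top board frame: free near/lead [[-77.5, -239.0], [10.800000190734863, -239.60000610351562]] stop near/lead [[-75.80000305175781, -3.5999999046325684], [12.5, -4.300000190734863]] size [235.3  88.3] ctr [ -32.5 -121.6]
far-edge (x,y): [[11.4, -60.7], [10.9, -76.8], [11.3, -92.6], [11.3, -108.1], [11.2, -123.4], [12.0, -138.4], [11.1, -153.1], [11.3, -167.6], [11.4, -181.8], [11.0, -195.8], [11.3, -209.5], [11.3, -223.0], [11.0, -236.3], [-5.3, -262.0], [-2.1, -274.7]]
side board frame: free near/lead [[-76.5, -239.1999969482422], [11.399999618530273, -239.1999969482422]] stop near/lead [[-76.5999984741211, -1.2999999523162842], [11.199999809265137, -1.2000000476837158]] size [ 87.9 238. ] ctr [ -32.6 -120.2]
```

View pics/fin.png

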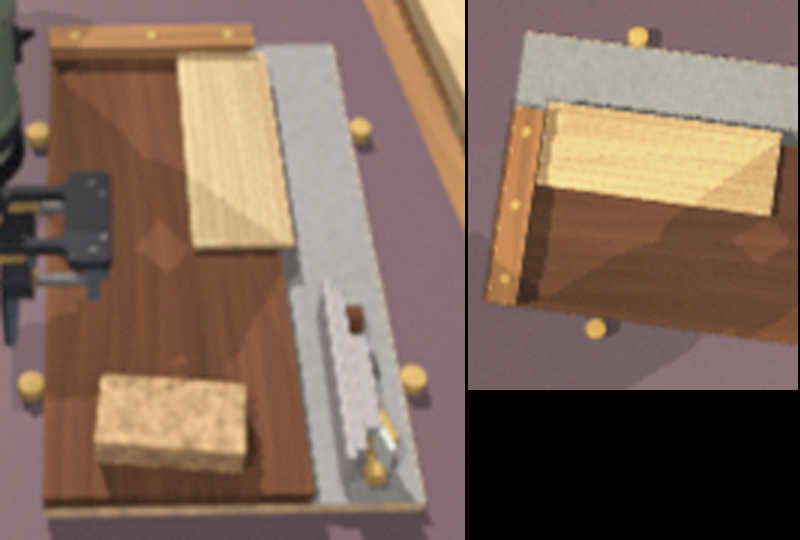

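The final picture shows the plate snug in the corner (side-view crop px 180–290, 55–248), overhanging evenly by about 10 mm. The plane and cork look undisturbed.

```bash
python3 -c "
from workcell import env
print(env.job_done())"
```

```text
the job is handed in; nothing more can be done
None
```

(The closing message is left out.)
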